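# Vent a dried flask, take it off the vacuum manifold and shut its port

### The job

The long flask on the vacuum manifold is dry: swing its own valve lever all the way round to the vent mark, then slide the flask off the open end of its stub and lay it gently in the empty cradle. After that, shut the vacant port by setting the same lever to the middle mark, halfway (45 degrees) between vacuum and vent. The short flask must stay under vacuum on its stub, and nothing else on the bench is to be disturbed.

Things in the scene. Friction and masses are not known exactly. Their poses are not given: they have to be found in the camera images.
- manifold: Vacuum manifold, fixed: grey base 150 x 400 mm, steel header pipe (34 mm thick, axis at x = 60 mm, 115 mm up), dial gauge 225 mm high at y = -150 mm; in front two three-way ball valves, at y = +80 (left) and -80 mm (right). Each has a bare level stub pointing to -x, to the robot, and a lever on top. Origin: on the bench midway below the valve axes; x runs from the stubs to the header, y left.
- stub_left (a point): Centre of the free, open end of the left stub, 95 mm in front of the valve's axis, 115 mm above the bench; axes as the manifold. The steel stub is 16 mm thick and runs level from here 57 mm to +x, where the valve's nut (36 mm across) begins.
- stub_right (a point): The same point of the right stub.
- lever_left (a joint): Left lever, rad: 0 (stop) = vacuum mark, lying along the stub, pointing at the robot over the flask; turns level, clockwise from above; 0.785 = middle mark, shut; 1.571 (stop) = vent mark, pointing crosswise to the manifold's +y over the brass silencer. The marks are black lines on the 94 mm round plate under the lever. Stiff (4 to 5 N at the sleeve), stays where left.
- lever_right (a joint): Right lever: the same values, marks, stops and direction of turning as the left (vent points to the manifold's +y too).
- lever_left_pivot (a point): On the vertical turning axis of the left lever, at the mid height of its sleeve (about 173 mm above the bench).
- lever_left_tip (a point): Outer end of the left lever on its centre line, mid height of the sleeve, 110 mm from the turning axis. A black sleeve 20 mm wide, 11 mm thick covers the outer 68 mm; inside that a steel arm 16 mm wide, 4 mm thick, and a hub 24 mm across. There are 29 mm of air between the sleeve and the long flask's top.
- lever_right_pivot (a point): The same point of the right lever's turning axis.
- lever_right_tip (a point): The same end point of the right lever.
- flask_long: The long flask, to be taken off: 140 mm long, ribbed black rubber top 50 mm in diameter and 54 mm long with a 20 mm bore, then an amber glass body 48 mm in diameter. About 0.3 kg. It hangs loosely on either stub, which fills 43 to 50 mm of the bore. Origin: centre of the mouth, on its axis, whose x runs from the glass end to the mouth (glass end at x = -140 mm).
- flask_long_grip (a point): Point on the axis of the long flask inside the rubber top, 45 mm from the mouth, near its centre of mass.
- flask_short: The short flask, 95 mm long with the same rubber top and an amber glass body 56 mm in diameter; it stays on the other stub, its lever at vacuum. Origin: centre of its mouth, axes as the long flask.
- cradle_empty: The empty white bench cradle, fixed: foot plate 112 x 80 x 8 mm with two vee saddles 72 mm apart, each 14 mm thick, 50 mm wide, 44 mm high. Origin: on the bench under its middle. The flask lies along the cradle's x, either way round, its axis 55 mm above the bench and its grip point over the cradle's middle.
- cradle_full: An identical cradle in which another flask already lies. Origin and axes as the empty one.
- flask_done: A flask like the long one, already lying in the full cradle; not to be touched. Origin: centre of its mouth.
- spare_top: Bystander: a loose black rubber flask top standing on the bench, 50 mm in diameter, 54 mm high.
- vortex: Bystander: blue vortex mixer, 160 x 125 mm, 125 mm high.
- tube_rack: Bystander: yellow tube rack 110 x 180 mm with capped tubes, 100 mm high.
- wash_bottle: Bystander: white wash bottle, 74 mm in diameter, 205 mm high with its spout.
- beaker: Bystander: glass beaker, 70 mm in diameter, 95 mm high.
- marker: Bystander: a marker pen 145 mm long lying on the bench.
Things that resemble listed ones, but are neither listed nor needed, are in the scene too. Leave any red look-alike of the flask_long alone.

How it is judged:
On the way, in this order (a step that is already met when the one before it is completed fails the run):
1. the long flask's own lever stands at vent (within 7 degrees of the stop) while that flask is still on its stub ((((x of flask_long in the frame of stub_left between 0.025 and 0.065 m and y of flask_long in the frame of stub_left between -0.015 and 0.015 m) and value of joint lever_left above 1.45 rad) or ((x of flask_long in the frame of stub_right between 0.025 and 0.065 m and y of flask_long in the frame of stub_right between -0.015 and 0.015 m) and value of joint lever_right above 1.45 rad))), for 0.2 s.
2. the long flask has been slid off over the open end of its stub, the lever still at vent (((x of flask_long in the frame of stub_left below -0.001 m and distance between flask_long and stub_left below 0.06 m and value of joint lever_left above 1.45 rad) or (x of flask_long in the frame of stub_right below -0.001 m and distance between flask_long and stub_right below 0.06 m and value of joint lever_right above 1.45 rad))).
3. the long flask lies in the empty cradle, released and at rest (x of flask_long_grip in the frame of cradle_empty between -0.03 and 0.03 m and y of flask_long_grip in the frame of cradle_empty between -0.012 and 0.012 m and z of flask_long_grip in the frame of cradle_empty between 0.045 and 0.065 m and angle between the x axis of flask_long and the x axis of cradle_empty, either way round below 0.15 rad and linear speed of flask_long below 0.03 m/s and contact force between the fingers and flask_long below 0.1 N), for 0.3 s.
4. the lever of the vacant port stands at the middle mark, 45 degrees within 5 ((((x of flask_short in the frame of stub_right between 0.025 and 0.065 m and y of flask_short in the frame of stub_right between -0.015 and 0.015 m) and value of joint lever_left between 0.695 and 0.875 rad and value of joint lever_right below 0.2 rad) or ((x of flask_short in the frame of stub_left between 0.025 and 0.065 m and y of flask_short in the frame of stub_left between -0.015 and 0.015 m) and value of joint lever_right between 0.695 and 0.875 rad and value of joint lever_left below 0.2 rad))), for 0.3 s.
At the end, for the whole second after the job is handed in: The long flask lies released and at rest in the cradle that was empty (grip point within 30 mm along, 12 mm across; axis within 8 degrees); the lever of its vacated port rests at 45 degrees within 5; the short flask is on its stub, its lever within 11 degrees of the vacuum stop (all of step 3 and (((x of flask_short in the frame of stub_right between 0.025 and 0.065 m and y of flask_short in the frame of stub_right between -0.015 and 0.015 m) and value of joint lever_left between 0.695 and 0.875 rad and value of joint lever_right below 0.2 rad) or ((x of flask_short in the frame of stub_left between 0.025 and 0.065 m and y of flask_short in the frame of stub_left between -0.015 and 0.015 m) and value of joint lever_right between 0.695 and 0.875 rad and value of joint lever_left below 0.2 rad)) and velocity of joint lever_left between -0.05 and 0.05 rad/s and velocity of joint lever_right between -0.05 and 0.05 rad/s); the robot touches nothing.
It fails at once if the short flask is shifted by more than 12 mm (distance of flask_short from where it was at the start of the episode above 0.012 m).
It fails at once if the short flask's lever is turned more than 11 degrees away from vacuum ((distance between flask_short and stub_left below 0.07 m and value of joint lever_left above 0.2 rad) or (distance between flask_short and stub_right below 0.07 m and value of joint lever_right above 0.2 rad)).
It fails at once if the long flask is let fall (faster than 0.6 m/s out of the fingers) (linear speed of flask_long above 0.6 m/s and contact force between the fingers and flask_long below 0.1 N).
It fails at once if the flask already in its cradle is shifted by more than 20 mm (distance of flask_done from where it was at the start of the episode above 0.02 m).
It fails at once if a bystander is shifted by more than 30 mm (distance of any of spare_top, vortex, tube_rack, wash_bottle, beaker, marker from where it was at the start of the episode above 0.03 m).
It also fails if it takes over 59 s, if anything falls off the work surface, if the arm or the gripper's body presses on something with over 40 N, if the wrist force passes 120 N, or if a joint passes its speed limit or range.

### The arm

A 7-joint arm with a two-finger parallel gripper is mounted at the origin on the work surface. World frame = base frame: x ahead of the robot, y to its left, z up, the work surface at z = 0. Lengths are in m, angles in rad, forces in N, time in s.
With the tool pointing down it reaches from about 0.4 to 0.9 m from the base axis. Payload 5.5 kg.
Tool frame: the origin (TCP) lies midway between the tips of the shut fingers; the grasp point (between the pads) lies 19 mm behind it; z points along the fingers, y is the line along which they close (so a half turn about z gives the same grasp; the last joint's range is limited). The gripper opens to 92 mm and grips with 3 to 60 N. Pads are 19 mm wide; open, the fingers measure 130 mm over their backs; the gripper's body (75 mm by 190 mm) begins 47 mm behind the grasp point.
Start: joints at [1.385, 0.501, -0.427, 1.55, 0.221, 1.138, -0.21], TCP at [0.282, -0.586, 0.188] pointing down, gripper open.
Joint ranges: [-2.88, 2.88], [-0.31, 2.03], [-1.54, 1.56], [0.2, 2.42], [-1.41, 4.55], [0.19, 2.02], [-2.57, 2.57]. Speed limits (rad/s): [2.57, 2.57, 3.14, 3.14, 3.14, 3.14, 3.14].

### API

Orientations are given as a unit quaternion [w, x, y, z].
In Python, from cell import * gives the robot as it stands.
- The arm moves only by the shell command python3 -m jog 'ROWS' [FORCE]. ROWS is a JSON object of lists of equal length, an entry for each row: "delta_pos": the shift along the tool's x, y, z scaled (see below), a list of three; "spin": the turn about the tool's z scaled (see below); "fingers": the closure, from 0 (fully open) to 1 (shut). In form: {"delta_pos": [[tx, ty, tz], ...], "spin": [spin, ...], "fingers": [fingers, ...]}. A call has 1 to 12 rows; each row shifts and turns the commanded pose from where the row before left it, along the tool's axes as they then stand; what a row does not reach is not made up. The controller multiplies each number of a shift by 2.5 cm and each number of a turn by 0.08 rad. A row lasts 1/12 s, in which the tool goes at most 41.7 mm and 7.16 degrees, less where a joint would pass 70% of its speed; a pose out of reach is approached as far as the arm can. A call with a number of a shift or a turn outside -1 to 1 is refused whole. A call with a gripper value outside its range is refused whole. The fingers move at their own pace and stop on an object; FORCE is the grip in N (left out, the last holds). Time passes only in rows, so rows that do not move let the fingers close. It gives the time, the measured TCP pose, the force, the opening and the grip force at its end, in the units of the state.
- state(): the state, without advancing time (a new reading comes with each control period).
- snapshot(name): name is "scene" or "top" or "wrist"; returns a dict with "color" (480x640x3 uint8, blue, green, red), "fx", "fy", "cx", "cy" (pixels), "world_from_camera" (4x4, takes a point from camera to world coordinates); the wrist camera has in their place "tool_from_camera" (4x4, takes a point from camera to tool coordinates, whose origin is the TCP and whose axes are the flange's). Camera axes: x right, y up, looking along -z (the intrinsics and any distortion apply to the point x, -y, -z); pixel columns grow to the right and rows downward; lengths in m; the calibration is good to about 2 mm. A picture is of the moment at which its call begins: read the wrist's pose just before it. There is no depth.
- finish_job(): hands the job in; it is judged then, once.
The state is a dict: "time_s": time; "joints": joint angles; "joint_vel": joint speeds; "joint_torque": joint torques, N m; "position": TCP position; "ee_rot": TCP orientation; "ft_force": force on the tool from outside, world axes, zero at the start; "wrist_torque": the same for the moment, N m; "width": finger opening in m; "grip_force": force on a finger pad.
Only numpy, scipy, OpenCV 4.12 (cv2) and the standard library are available. Lean on these libraries where they do the work, as an engineer would, in place of code of your own. Each camera call takes 0.05 s, during which the arm holds its last target. There are 200 camera calls.

## Working session

There is one attempt and no reset: what is moved stays moved. The work goes in short steps, Python scripts to look and compute and a shell command to move; the robot and the scene stay as the last step left them, time stands still between calls to the robot, and variables do not carry over. Pictures are saved under pics/ and viewed, at most 10 in all, crops included, and the job is handed in when it is done.

```bash
ls; mkdir -p pics; python3 - <<'E'
from cell import *
import cv2
for n in ("scene","top"):
    s=snapshot(n); cv2.imwrite(f"pics/{n}0.png",s["color"]); print(n,s["fx"],s["fy"],s["cx"],s["cy"],s["world_from_camera"],[k for k in s])
print(state())
E
```

```text
pics
scene 569.8978960291167 569.8978960291167 322.9223289676682 236.69537157627792 [[-0.0168258  -0.67348589  0.73900855  1.59938298]
 [ 0.99985555 -0.01311058  0.01081663 -0.04335044]
 [ 0.00240398  0.7390838   0.6736092   1.12716695]
 [ 0.          0.          0.          1.        ]] ['color', 'fx', 'fy', 'cx', 'cy', 'world_from_camera']
top 527.6286892982663 527.6286892982663 329.08842575150845 243.25378419098 [[ 0.02140488  0.99596626 -0.08713802  0.40628325]
 [-0.99952663  0.02324473  0.02015446 -0.03643171]
 [ 0.02209866  0.08666537  0.99599235  1.29516956]
 [ 0.          0.          0.          1.        ]] ['color', 'fx', 'fy', 'cx', 'cy', 'world_from_camera']
{'time_s': 0.1, 'joints': array([ 1.38523951,  0.50176506, -0.42678934,  1.55134795,  0.22077408,
        1.13827618, -0.2103141 ]), 'joint_vel': array([ 4.62906596e-04, -9.89814069e-05,  2.58824794e-04, -3.79393211e-03,
       -1.65661544e-03, -1.91645692e-04, -2.96048061e-04]), 'joint_torque': array([-1.15076458e-02, -5.67867529e+01, -5.83873004e+00, -2.79911757e+01,
       -6.91631064e-02,  2.41921598e-02,  6.19745219e-05]), 'position': array([ 0.28166438, -0.58502883,  0.18657259]), 'ee_rot': array([-8.62195399e-04,  9.74931346e-01,  2.22504167e-01, -1.54086345e-04]), 'ft_force': array([-1.45687147, -0.42661463, -0.30462676]), 'wrist_torque': array([ 0.02310021, -0.04892337,  0.00062525]), 'grip_force': 0.0, 'width': 0.09197433644750724}
```

View pics/top0.png

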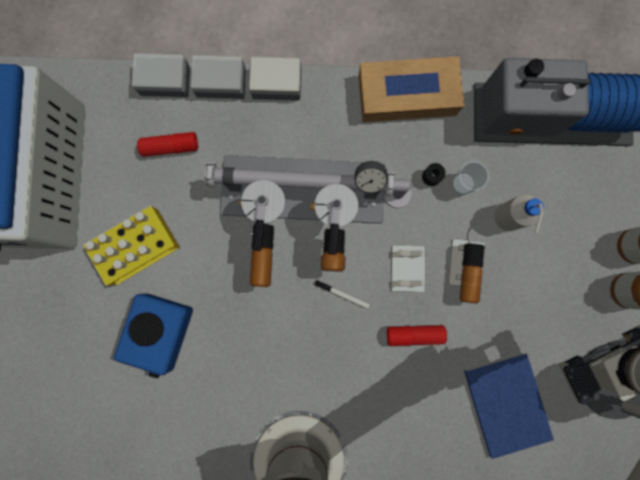

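View pics/scene0.png

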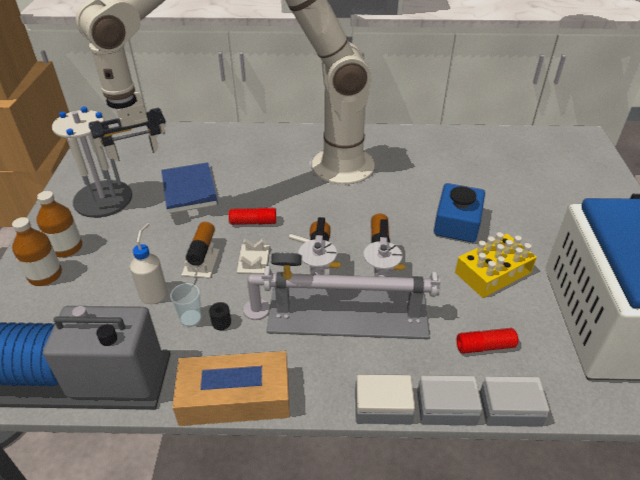

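The top view shows two candidates for the long flask. The left one spans (262,222) to (261,286) and the right one (334,228) to (333,270), so the left is longer and is the long flask, with y to the left. The red cylinders at (167,144) and (417,335) are look-alikes. The empty cradle is at (408,268), the full one at (468,270). I'll confirm in an enlarged crop.

```bash
python3 - <<'E'
import cv2
im=cv2.imread("pics/top0.png")[165:315,225:425]
cv2.imwrite("pics/crop1.png",cv2.resize(im,None,fx=4,fy=4,interpolation=cv2.INTER_CUBIC))
E
```

```text
(no output)
```

View pics/crop1.png

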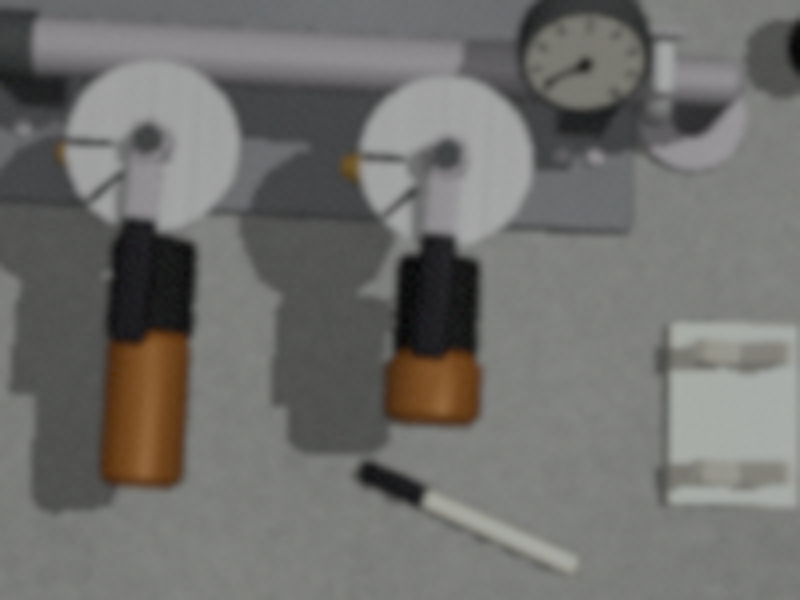

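The crop confirms that the left flask at (145,360) is the long one: longer body, 48 mm, amber. Its lever hub is at (148,138) and its tip at (127,340), and the lever lies at vacuum. The right flask at (433,340) is the short, thicker one. The empty cradle's saddles are at (730,353) and (728,472).

```bash
cat > h.py <<'E'
from cell import *
import numpy as np, cv2
from scipy.spatial.transform import Rotation as R
def ray(s,u,v,z,T=None):
    T=s["world_from_camera"] if T is None else T
    d=T[:3,:3]@np.array([(u-s["cx"])/s["fx"],-(v-s["cy"])/s["fy"],-1]); o=T[:3,3]
    return o+d*(z-o[2])/d[2]
def tool(st):
    T=np.eye(4); q=st["ee_rot"]; T[:3,:3]=R.from_quat([q[1],q[2],q[3],q[0]]).as_matrix(); T[:3,3]=st["position"]; return T
def rel(target):  # target TCP -> units of tool axes
    T=tool(state()); return T[:3,:3].T@(np.array(target)-T[:3,3])/0.025
def yaw(): 
    x=tool(state())[:3,:3]; return np.degrees(np.arctan2(x[1,0],x[0,0])),np.degrees(np.arctan2(x[1,1],x[0,1]))
E
python3 - <<'E'
from h import *
s=snapshot("top")
c=lambda u,v:(225+u/4,165+v/4)
P={}
for n,u,v,z in [("pivL",148,138,.182),("tipL",127,340,.178),("pivR",447,152,.182),("tipR",430,354,.178),("gendL",143,484,.115),("mouthLa",120,235,.115),("mouthRside",193,240,.115),("gendR",433,422,.115),
 ("sadA",730,353,.044),("sadB",727,472,.044),("c1",668,323,.008),("c2",668,505,.008),("markA",360,470,.01),("markB",575,568,.01)]:
    P[n]=ray(s,*c(u,v),z); print(n,P[n].round(4))
d=P["pivL"]-P["pivR"]; print("manifold yaw", np.degrees(np.arctan2(-d[0],d[1])),np.linalg.norm(d))
for a in "LR":
    d=P["piv"+a]-P["tip"+a]; print(np.degrees(np.arctan2(d[1],d[0])),np.linalg.norm(d))
print(yaw())
w=snapshot("wrist"); cv2.imwrite("pics/w0.png",w["color"]); print(w["tool_from_camera"],w["fx"],w["cx"],w["cy"])
E
```

```text
pivL [0.5938 0.0858 0.182 ]
tipL [0.4861 0.0938 0.178 ]
pivR [ 0.5902 -0.0735  0.182 ]
tipR [ 0.4824 -0.0667  0.178 ]
gendL [0.4106 0.0896 0.115 ]
mouthLa [0.5496 0.107  0.115 ]
mouthRside [0.5478 0.066  0.115 ]
gendR [ 0.4486 -0.0709  0.115 ]
sadA [ 0.4962 -0.2493  0.044 ]
sadB [ 0.4254 -0.2481  0.044 ]
c1 [ 0.5164 -0.217   0.008 ]
c2 [ 0.4051 -0.2183  0.008 ]
markA [ 0.4223 -0.0303  0.01  ]
markB [ 0.3659 -0.1619  0.01  ]
manifold yaw -1.2729558321581282 0.15927051345922408
-4.260390399351617 0.10801897926172024
-3.558617247240053 0.10814029040475856
(np.float64(25.717516645175408), np.float64(-64.28247815089249))
[[-7.47750010e-04  9.60814797e-01  2.77190129e-01  7.48237301e-02]
 [ 9.99999701e-01  7.72734944e-04  1.91010342e-05 -8.06939116e-04]
 [-1.95841942e-04  2.77190060e-01 -9.60815087e-01 -1.97836461e-01]
 [ 0.00000000e+00  0.00000000e+00  0.00000000e+00  1.00000000e+00]] 409.67122722644854 319.7442312581438 240.81762563280887
```

```bash
python3 -m jog '{"delta_pos":[[0,0,-1],[0,0,-1],[0,0,-1],[0,0,-1],[0,0,-0.5],[0,0,0],[0,0,0]],"spin":[0.98,0.98,0.98,0.98,0.98,0.98,0],"fingers":[1,1,1,1,1,1,1]}' 20; python3 -c "
from h import *
print(yaw(),rel([.51,.048,.29]),state()['width'])"
```

```text
time_s: 0.78
position: [0.2824, -0.5861, 0.3013]
ee_rot: [0.001, 1.0, -0.012, 0.0]
ft_force: [-0.2, -0.4, -0.6]
width: 0.0497
grip_force: 0.0
(np.float64(-1.3903885376880891), np.float64(-91.39049667173461)) [  8.48418207 -25.57778082   0.40755013] 0.0496629149890593
```

```bash
python3 -m jog '{"delta_pos":[[0.34,-1,0],[0.34,-1,0],[0.34,-1,0],[0.34,-1,0],[0.34,-1,0],[0.34,-1,0],[0.34,-1,0],[0.34,-1,0],[0.34,-1,0],[0.34,-1,0],[0.34,-1,0],[0.34,-1,0]],"spin":[0,0,0,0,0,0,0,0,0,0,0,0],"fingers":[1,1,1,1,1,1,1,1,1,1,1,1]}' && python3 -m jog '{"delta_pos":[[0.34,-1,0],[0.34,-1,0],[0.34,-1,0],[0.34,-1,0],[0.34,-1,0],[0.34,-1,0],[0.34,-1,0],[0.34,-1,0],[0.34,-1,0],[0.34,-1,0],[0.34,-1,0],[0,0,0]],"spin":[0,0,0,0,0,0,0,0,0,0,0,0],"fingers":[1,1,1,1,1,1,1,1,1,1,1,1]}'; python3 - <<'E'
from h import *
st=state(); w=snapshot("wrist"); cv2.imwrite("pics/w1.png",w["color"]); print(yaw(),st["position"],st["width"],rel([.51,.048,.16]))
np.save("w1T.npy",tool(st)@w["tool_from_camera"])
E
```

```text
time_s: 1.78
position: [0.3902, -0.2863, 0.2992]
ee_rot: [-0.0, 1.0, -0.009, -0.001]
ft_force: [0.7, -0.5, -0.1]
width: 0.0002
grip_force: 0.0
time_s: 2.78
position: [0.4905, -0.0087, 0.2998]
ee_rot: [-0.002, 1.0, -0.006, 0.0]
ft_force: [-0.4, 1.1, 0.4]
width: 0.0005
grip_force: 0.0
(np.float64(-0.7560504195804013), np.float64(-90.75612274381902)) [ 0.4904761  -0.0087187   0.29978167] 0.0004701943638833293 [ 0.78064078 -2.3855701   5.58288005]
```

View pics/w1.png

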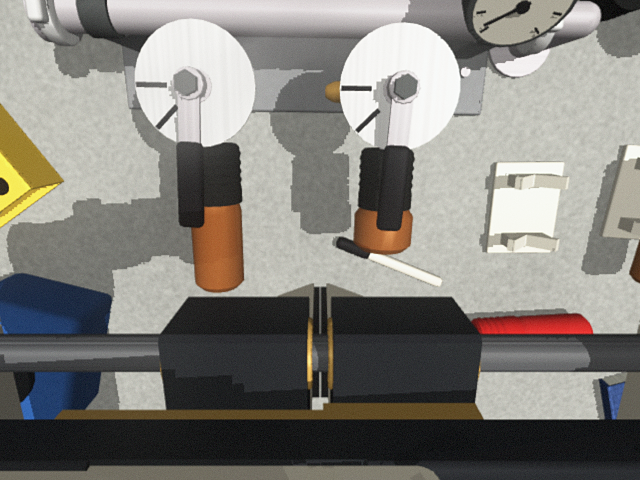

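The wrist view shows the left hub at (187,84) with tip (191,226), the right hub at (404,87), the long flask's glass end at (219,288), and the empty cradle saddle notches at (523,181) and (525,242).

```bash
python3 - <<'E'
from h import *
w=snapshot("wrist"); T=np.load("w1T.npy")
for n,u,v,z in [("pivL",187,84,.185),("tipL",191,226,.173),("pivR",404,87,.185),("tipR",391,229,.173),("gend",219,288,.105),("rubL",205,200,.115),("rubR",241,200,.115),("glassL",194,240,.115),("glassR",243,240,.115),
 ("sadA",527,178,.03),("sadB",527,240,.03),("p1",498,163,.008),("p2",564,162,.008),("p3",487,251,.008),("p4",557,251,.008)]:
    print(n,ray(w,u,v,z,T).round(4))
E
```

```text
pivL [0.5927 0.0862 0.185 ]
tipL [0.4851 0.0977 0.173 ]
pivR [ 0.5888 -0.0692  0.185 ]
tipR [ 0.4808 -0.0657  0.173 ]
gend [0.4023 0.0977 0.105 ]
rubL [0.4961 0.101  0.115 ]
rubR [0.4957 0.067  0.115 ]
glassL [0.4569 0.1153 0.115 ]
glassR [0.4563 0.0676 0.115 ]
sadA [ 0.5018 -0.2428  0.03  ]
sadB [ 0.4285 -0.2522  0.03  ]
p1 [ 0.5169 -0.2174  0.008 ]
p2 [ 0.5172 -0.2948  0.008 ]
p3 [ 0.4083 -0.2154  0.008 ]
p4 [ 0.4073 -0.3029  0.008 ]
```

```bash
python3 -m jog '{"delta_pos":[[0.4,-0.8,0],[0.38,-0.8,0.6],[0,-0.7,1],[0,0,1],[0,0,1],[0,0,1],[0,0,0.9],[0,0,0]],"spin":[0,0,0,0,0,0,0,0],"fingers":[1,1,1,1,1,1,1,1]}' ; python3 - <<'E'
from h import *
# arc of finger centre: lever angle a (0 vacuum, 90 vent), r along lever, box half sizes
p=np.array([.593,.086]); m=np.radians(-1.5)
c=np.array(rel([*state()['position']]));T=tool(state())
prev=state()['position'][:2]
for a in range(0,96,10):
    th=np.pi+m-np.radians(a); u=np.array([np.cos(th),np.sin(th)]); n=np.array([-u[1],u[0]]) # n = trailing side (ccw)
    h=.0095*abs(n[0])+.019*abs(n[1]); f=p+u*.083+n*(.010+h)
    d=np.r_[f-prev,0]; print(a,f.round(4),(T[:3,:3].T@d/.025).round(2)); prev=f
E
```

```text
time_s: 3.55
position: [0.5065, 0.0395, 0.1579]
ee_rot: [0.0, 1.0, -0.011, -0.004]
ft_force: [-1.2, 0.0, -1.3]
width: 0.0005
grip_force: 0.0
0 [0.5093 0.0589] [ 0.09 -0.78 -0.  ]
10 [0.5056 0.0726] [-0.16 -0.54  0.  ]
20 [0.5044 0.0874] [-0.06 -0.59 -0.  ]
30 [0.5059 0.1028] [ 0.05 -0.62 -0.  ]
40 [0.5106 0.1181] [ 0.17 -0.62 -0.  ]
50 [0.5184 0.1327] [ 0.3  -0.59 -0.  ]
60 [0.5293 0.1459] [ 0.42 -0.53 -0.  ]
70 [0.5429 0.1568] [ 0.53 -0.45 -0.01]
80 [0.5588 0.1648] [ 0.63 -0.34 -0.01]
90 [0.5752 0.1695] [ 0.65 -0.2  -0.01]
```

```bash
python3 -m jog '{"delta_pos":[[0.1,-0.78,0],[-0.16,-0.54,0],[-0.06,-0.6,0],[0.05,-0.62,0],[0.17,-0.62,0],[0.3,-0.59,0],[0.42,-0.53,0],[0.53,-0.45,0],[0.63,-0.34,0],[0.5,-0.15,0],[0.2,-0.05,0],[0,0,0]],"spin":[0,0,0,0,0,0,0,0,0,0,0,0],"fingers":[1,1,1,1,1,1,1,1,1,1,1,1]}'
```

```text
time_s: 4.55
position: [0.5818, 0.1715, 0.1631]
ee_rot: [-0.0, 1.0, -0.011, 0.0]
ft_force: [-0.2, -0.9, -0.0]
width: 0.0005
grip_force: 0.0
```

```bash
python3 -m jog '{"delta_pos":[[0.2,0,0],[0.2,0,0],[0,0,0]],"spin":[0,0,0],"fingers":[1,1,1]}'; python3 - <<'E'
from h import *
w=snapshot("wrist"); t=snapshot("top")
a=w["color"]; b=cv2.resize(t["color"][165:315,225:425],None,fx=2.4,fy=2.4,interpolation=cv2.INTER_CUBIC)
a=cv2.resize(a,(480,360)); cv2.imwrite("pics/p2.png",cv2.resize(np.hstack([a,b[:360]]),None,fx=.83,fy=.83))
E
```

```text
time_s: 4.8
position: [0.5913, 0.1711, 0.1628]
ee_rot: [0.0, 1.0, -0.011, 0.0]
ft_force: [-0.1, -0.8, 0.1]
width: 0.0006
grip_force: 0.0
```

View pics/p2.png

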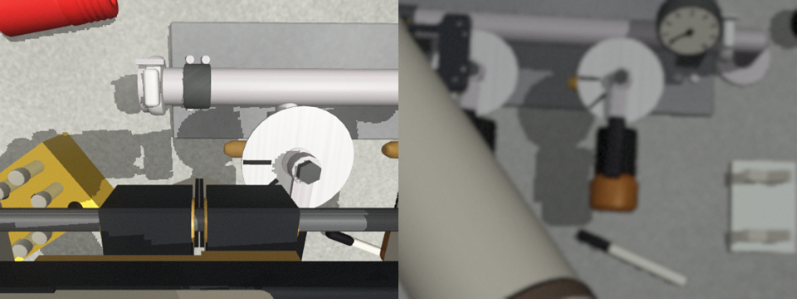

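```bash
python3 - <<'E'
from h import *
w=snapshot("wrist");s=snapshot("scene")
a=cv2.resize(w["color"][180:340,280:640],(720,320),interpolation=cv2.INTER_CUBIC)
b=cv2.resize(s["color"][190:290,290:470],(468,260),interpolation=cv2.INTER_CUBIC)
c=np.zeros((580,720,3),np.uint8); c[:320]=a; c[320:,:468]=b
cv2.imwrite("pics/p3.png",c)
E
```

```text
(no output)
```

View pics/p3.png

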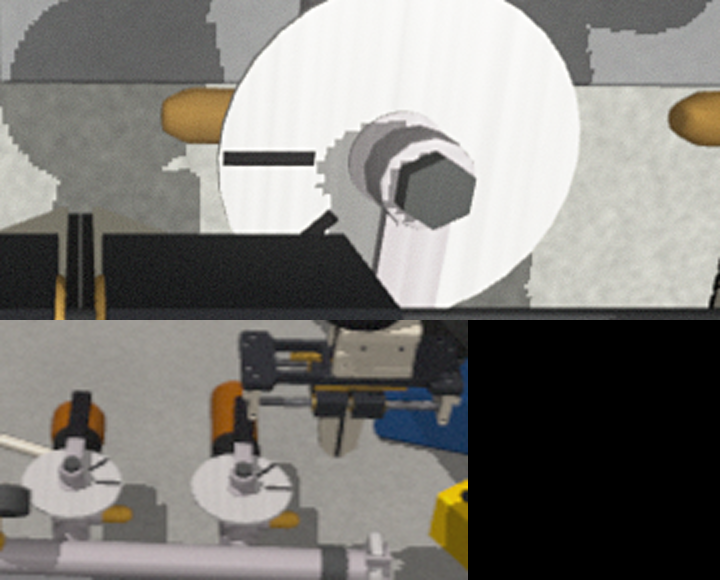

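```bash
python3 - <<'E'
from h import *
st=state(); print(st["position"],yaw(),tool(st)[:3,2])
s=snapshot("scene"); 
def proj(s,p,T):
    q=np.linalg.inv(T)@np.r_[p,1]; return s["cx"]+s["fx"]*q[0]/-q[2], s["cy"]-s["fy"]*q[1]/-q[2]
print("scene tip px",proj(s,st["position"],s["world_from_camera"]))
for z in (.15,.163,.2,.23): print(z,proj(s,[*st["position"][:2],z],s["world_from_camera"]))
print("hub/tip lever",proj(s,[.593,.086,.185],s["world_from_camera"]),proj(s,[.4855,.0955,.173],s["world_from_camera"]))
for h in (.17,.18,.2): print(h,ray(s,290+245/2.6,190+148/2.6,h), ray(s,290+242/2.6,190+79/2.6,h))
w=snapshot("wrist"); print("wrist tip",proj(w,[0,0,0],w["tool_from_camera"]),w["tool_from_camera"])
E
```

```text
[0.59012464 0.17199265 0.16257004] (np.float64(-1.2336950797208528), np.float64(-91.23369259001592)) [-2.45617525e-04 -1.74457524e-04 -9.99999955e-01]
scene tip px (np.float64(416.9894561710252), np.float64(251.42870977125685))
0.15 (np.float64(416.4089567077126), np.float64(255.1167975472688))
0.163 (np.float64(417.00943724230063), np.float64(251.3017640126819))
0.2 (np.float64(418.76057252088947), np.float64(240.17627463108508))
0.23 (np.float64(420.22795387355507), np.float64(230.85355932893557))
hub/tip lever (np.float64(382.5204144892941), np.float64(245.07695116574217)) (np.float64(383.35169034792733), np.float64(219.90095573853037))
0.17 [0.58350292 0.09184485 0.17      ] [0.48392519 0.09511121 0.17      ]
0.18 [0.59411633 0.0904324  0.18      ] [0.49557893 0.09366463 0.18      ]
0.2 [0.61534314 0.08760749 0.2       ] [0.51888642 0.09077148 0.2       ]
wrist tip (np.float64(321.24824320486584), np.float64(273.30917344051693)) [[-7.47345322e-04  9.60847710e-01  2.77076016e-01  7.44437098e-02]
 [ 9.99999674e-01  8.02718297e-04 -8.64201803e-05 -7.78399037e-04]
 [-3.05450620e-04  2.77075862e-01 -9.60847997e-01 -1.97837790e-01]
 [ 0.00000000e+00  0.00000000e+00  0.00000000e+00  1.00000000e+00]]
```

The lever is still at vacuum: its arm points straight at the robot and there was no push force. The fingertips also show higher in the image than the projected TCP. I'll go back to the other side, lower down, and feel for contact.

```bash
python3 -m jog '{"delta_pos":[[0,0,-1],[0,0,-1],[-0.6,0.9,-0.2],[-0.6,0.9,0],[-0.6,0.9,0],[-0.6,0.9,0],[-0.6,0.9,0],[-0.35,0.8,0.2],[0,0,1],[0,0,1],[0,0,0.6],[0,0,0]],"spin":[0,0,0,0,0,0,0,0,0,0,0,0],"fingers":[1,1,1,1,1,1,1,1,1,1,1,1]}';python3 - <<'E'
from h import *
st=state(); s=snapshot("scene");t=snapshot("top"); w=snapshot("wrist")
a=cv2.resize(s["color"][180:260,310:430],(600,400),interpolation=cv2.INTER_CUBIC)
cv2.imwrite("pics/p4.png",a); print(st["position"])
def proj(s,p,T):
    q=np.linalg.inv(T)@np.r_[p,1]; return s["cx"]+s["fx"]*q[0]/-q[2], s["cy"]-s["fy"]*q[1]/-q[2]
u,v=proj(s,st["position"],s["world_from_camera"]); print((u-310)*5,(v-180)*5)
E
```

```text
time_s: 6.1
position: [0.501, 0.0408, 0.1447]
ee_rot: [0.0, 1.0, -0.011, -0.003]
ft_force: [-0.9, -0.8, 0.4]
width: 0.0002
grip_force: 0.0
[0.50101433 0.04079141 0.14471149]
258.5957244157379 259.25860595726374
```

View pics/p4.png

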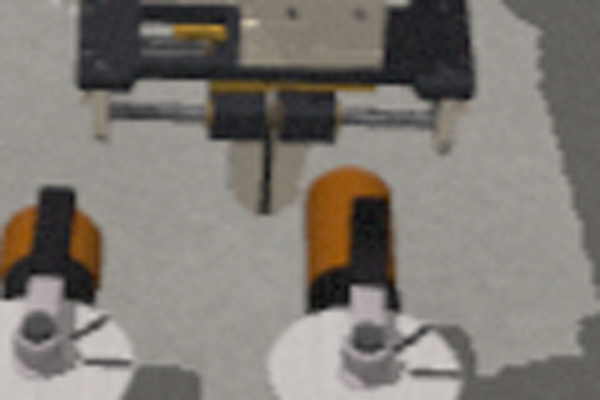

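Here the fingertips are at (264,213), while the reported TCP projects to (259,259). The real tips therefore sit about 30 mm above the reported TCP. I'll lower by that much and test for contact gently.

```bash
python3 -m jog '{"delta_pos":[[0.2,0,0.4],[0,0,0.2],[0,-0.3,0],[0,-0.3,0],[0,0,0]],"spin":[0,0,0,0,0],"fingers":[1,1,1,1,1]}'; python3 -m jog '{"delta_pos":[[0,-0.3,0],[0,-0.3,0],[0,-0.3,0],[0,0,0]],"spin":[0,0,0,0],"fingers":[1,1,1,1]}'
```

```text
time_s: 6.67
position: [0.5093, 0.0592, 0.1329]
ee_rot: [-0.001, 1.0, -0.009, 0.0]
ft_force: [0.5, 1.2, 0.5]
width: 0.0005
grip_force: 0.0
time_s: 7.0
position: [0.5096, 0.0798, 0.1327]
ee_rot: [0.0, 1.0, -0.01, 0.0]
ft_force: [-0.7, -2.1, 0.6]
width: 0.0006
grip_force: 0.8
```

```bash
python3 -m jog '{"delta_pos":[[-0.2,-0.3,0],[0.05,-0.62,0],[0.17,-0.62,0],[0.3,-0.59,0],[0.42,-0.53,0],[0.53,-0.45,0],[0.63,-0.34,0],[0.55,-0.2,0],[0,0,0],[0,0,0]],"spin":[0,0,0,0,0,0,0,0,0,0],"fingers":[1,1,1,1,1,1,1,1,1,1]}'; python3 -m jog '{"delta_pos":[[0.1,0,0],[0.1,0,0],[0,0,0],[0,0,0]],"spin":[0,0,0,0],"fingers":[1,1,1,1]}'
```

```text
time_s: 7.83
position: [0.5727, 0.1697, 0.1322]
ee_rot: [-0.001, 1.0, -0.011, -0.0]
ft_force: [0.4, 0.0, 0.2]
width: 0.0006
grip_force: 0.0
time_s: 8.17
position: [0.576, 0.1697, 0.1325]
ee_rot: [-0.0, 1.0, -0.01, -0.001]
ft_force: [-5.3, 2.3, 0.5]
width: 0.0005
grip_force: 2.5
```

```bash
python3 -m jog '{"delta_pos":[[0.1,0,0],[0.1,0,0],[0.1,0,0],[0,0,0]],"spin":[0,0,0,0],"fingers":[1,1,1,1]}';  python3 -m jog '{"delta_pos":[[0.1,0,0],[0.1,0,0],[0,0,0]],"spin":[0,0,0],"fingers":[1,1,1]}'
```

```text
time_s: 8.5
position: [0.5762, 0.1696, 0.1321]
ee_rot: [0.002, 1.0, -0.009, -0.008]
ft_force: [-24.0, -0.8, 14.9]
width: 0.0004
grip_force: 12.3
time_s: 8.75
position: [0.5762, 0.1695, 0.1319]
ee_rot: [0.003, 1.0, -0.008, -0.012]
ft_force: [-36.1, -2.8, 26.2]
width: 0.0004
grip_force: 18.7
```

```bash
python3 -m jog '{"delta_pos":[[-0.6,0,0],[-0.3,0,-0.5],[0,0,-1],[0,0,-1],[0,0,-0.5],[-0.7,0.8,0],[-0.7,0.8,0],[-0.6,0.8,0],[0,0.8,0],[0,0,0],[0,0,0]],"spin":[0,0,0,0,0,0,0,0,0,0,0],"fingers":[1,1,1,1,0,0,0,0,0,0,0]}'; python3 - <<'E'
from h import *
st=state();w=snapshot("wrist"); T=tool(st)@w["tool_from_camera"]; np.save("w5T.npy",T); cv2.imwrite("pics/w5.png",w["color"]); print(yaw(),st["width"],rel([.5,.089,.07]))
E
```

```text
time_s: 9.67
position: [0.5167, 0.0882, 0.2077]
ee_rot: [0.0, 1.0, -0.012, 0.001]
ft_force: [1.0, 1.9, 0.2]
width: 0.0428
grip_force: 0.0
(np.float64(-1.3162154530581973), np.float64(-91.31620529043288)) 0.042785206187388056 [-0.67599159  0.04450132  5.51043442]
```

View pics/w5.png

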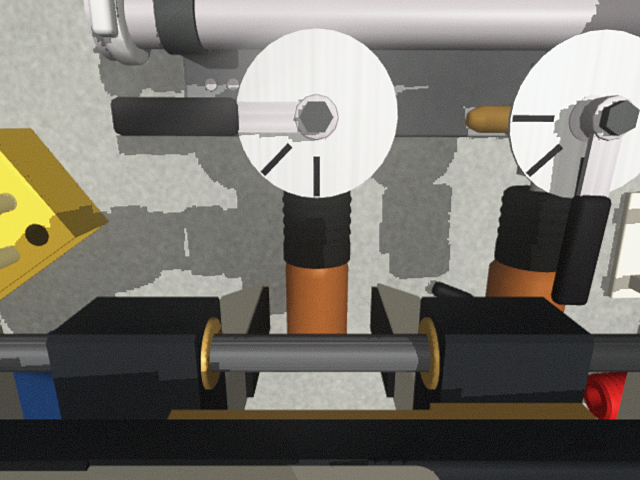

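The lever now stands at vent, its sleeve spanning (115,115) to (238,117) level. The flask axis is at column 317 and the rubber/glass boundary at row 263.

```bash
python3 - <<'E'
from h import *
w=snapshot("wrist");T=np.load("w5T.npy")
for n,u,v,z in [("bnd",317,263,.138),("el",284,240,.115),("er",350,240,.115),("gl",287,300,.115),("gr",348,300,.115),("piv",316,117,.185),("tip",113,116,.173)]: print(n,ray(w,u,v,z,T).round(4))
E
```

```text
bnd [0.4983 0.0912 0.138 ]
el [0.5089 0.1154 0.115 ]
er [0.5076 0.0667 0.115 ]
gl [0.4608 0.1155 0.115 ]
gr [0.4596 0.0685 0.115 ]
piv [0.5941 0.0888 0.185 ]
tip [0.5976 0.1991 0.173 ]
```

```bash
python3 -m jog '{"delta_pos":[[-0.3,-0.1,0],[-0.25,0,0],[0,0,0],[0,0,1],[0,0,1],[0,0,1],[0,0,1],[0,0,0.6],[0,0,0.3],[0,0,0]],"spin":[0,0,0,0,0,0,0,0,0,0],"fingers":[0,0,0,0,0,0,0,0,0,0]}' && python3 -m jog '{"delta_pos":[[0,0,0.3],[0,0,0.2],[0,0,0]],"spin":[0,0,0],"fingers":[0,0,0]}'
```

```text
time_s: 10.6
position: [0.501, 0.093, 0.0835]
ee_rot: [-0.0, 1.0, -0.01, -0.002]
ft_force: [0.1, 0.6, 1.3]
width: 0.0921
grip_force: 0.0
time_s: 10.85
position: [0.5026, 0.0927, 0.0724]
ee_rot: [0.0, 1.0, -0.011, 0.0]
ft_force: [-0.3, 0.1, 0.1]
width: 0.0918
grip_force: 0.0
```

Now grip it.

```bash
python3 -m jog '{"delta_pos":[[0,0,0.1],[0,0,0],[0,0,0],[0,0,0],[0,0,0],[0,0,0],[0,0,0],[0,0,0]],"spin":[0,0,0,0,0,0,0,0],"fingers":[1,1,1,1,1,1,1,1]}' 20
```

```text
time_s: 11.52
position: [0.5025, 0.0922, 0.0701]
ee_rot: [0.0, 1.0, -0.011, -0.0]
ft_force: [0.5, -2.2, 0.7]
width: 0.0495
grip_force: 20.0
```

```bash
python3 -m jog '{"delta_pos":[[0,0,-0.06],[-0.2,0,0],[-0.3,0,0],[-0.3,0,0],[0,0,0]],"spin":[0,0,0,0,0],"fingers":[1,1,1,1,1]}' 30 && python3 -m jog '{"delta_pos":[[-0.3,0,0],[-0.3,0,0],[-0.3,0,0],[-0.3,0,0],[-0.3,0,0],[-0.3,0,0],[-0.3,0,0],[0,0,0],[0,0,0]],"spin":[0,0,0,0,0,0,0,0,0],"fingers":[1,1,1,1,1,1,1,1,1]}'
```

```text
time_s: 11.93
position: [0.4796, 0.0933, 0.071]
ee_rot: [0.0, 1.0, -0.01, -0.001]
ft_force: [-0.6, -0.8, -2.6]
width: 0.0498
grip_force: 30.0
time_s: 12.68
position: [0.4298, 0.0942, 0.0716]
ee_rot: [0.0, 1.0, -0.011, 0.0]
ft_force: [-0.2, -0.2, -2.6]
width: 0.0494
grip_force: 30.0
```

```bash
python3 -m jog '{"delta_pos":[[0,0,-0.5],[0,0,-0.9],[0,0,-0.9],[0,0,-0.9],[0,0,-0.9],[0,0,-0.9],[0,0,-0.9],[0,0.5,-0.2],[0.1,0.9,0],[0.1,0.9,0],[0.1,0.9,0],[0.1,0.9,0]],"spin":[0,0,0,0,0,0,0,0,0,0,0,0],"fingers":[1,1,1,1,1,1,1,1,1,1,1,1]}' && python3 -m jog '{"delta_pos":[[0.1,0.9,0],[0.1,0.9,0],[0.1,0.9,0],[0.1,0.9,0],[0.1,0.9,0],[0.1,0.9,0],[0.1,0.9,0],[0.1,0.9,0],[0.1,0.9,0],[0.1,0.9,0],[0,0.5,0],[0,0,0]],"spin":[-0.2,-0.2,0,0,0,0,0,0,0,0,0,0],"fingers":[1,1,1,1,1,1,1,1,1,1,1,1]}'; python3 - <<'E'
from h import *
print(yaw(),state()["position"],rel([.459,-.258,.06]))
st=state();w=snapshot("wrist"); T=tool(st)@w["tool_from_camera"]; np.save("w6T.npy",T); cv2.imwrite("pics/w6.png",w["color"])
E
```

```text
time_s: 13.68
position: [0.4383, -0.0095, 0.2244]
ee_rot: [0.0, 1.0, -0.011, 0.001]
ft_force: [0.8, -0.7, -3.1]
width: 0.0498
grip_force: 30.0
time_s: 14.68
position: [0.4637, -0.2493, 0.2236]
ee_rot: [0.0, 1.0, 0.003, -0.0]
ft_force: [0.3, -0.7, -2.8]
width: 0.0499
grip_force: 30.0
(np.float64(0.317998878596035), np.float64(-89.68199609036992)) [ 0.46371862 -0.24933342  0.22360669] [-0.18950992  0.3423568   6.54447207]
```

View pics/w6.png

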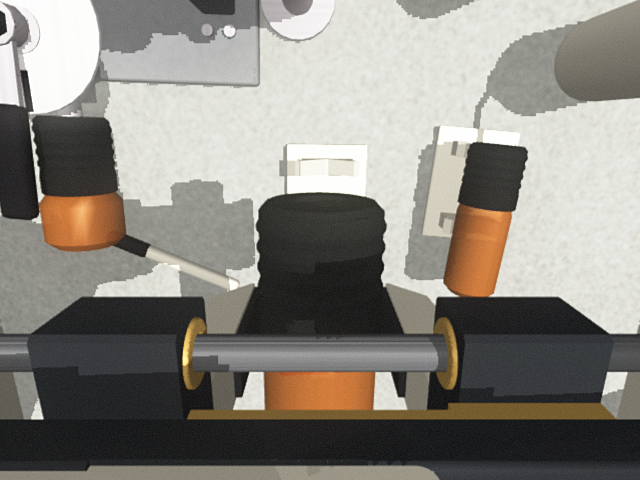

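The cradle's far plate edge runs from (286,145) to (368,145) with the saddle centred near column 327, and the flask mouth centre is at column 321. The flask in the full cradle has its left edge at about (447,285).

```bash
python3 - <<'E'
from h import *
w=snapshot("wrist");T=np.load("w6T.npy")
for n,u,v,z in [("p1",286,145,.008),("p2",368,145,.008),("saddleL",287,175,.044),("saddleR",367,175,.044),("mouth",321,197,.265),("doneL",446,285,.055),("doneL2",461,200,.055),("doneR",525,150,.055)]: print(n,ray(w,u,v,z,T).round(4))
E
```

```text
p1 [ 0.5169 -0.2153  0.008 ]
p2 [ 0.5173 -0.296   0.008 ]
saddleL [ 0.4919 -0.2186  0.044 ]
saddleR [ 0.4923 -0.2919  0.044 ]
mouth [ 0.5107 -0.2488  0.265 ]
doneL [ 0.3888 -0.3704  0.055 ]
doneL2 [ 0.4715 -0.3765  0.055 ]
doneR [ 0.516  -0.4281  0.055 ]
```

```bash
python3 -m jog '{"delta_pos":[[-0.19,0.29,0],[0,0,0.5],[0,0,1],[0,0,1],[0,0,1],[0,0,1],[0,0,1],[0,0,1],[0,0,0.7],[0,0,0.4],[0,0,0.2],[0,0,0]],"spin":[0,0,0,0,0,0,0,0,0,0,0,0],"fingers":[1,1,1,1,1,1,1,1,1,1,1,1]}' && python3 -m jog '{"delta_pos":[[0,0,0.1],[0,0,0.1],[0,0,0.1],[0,0,0]],"spin":[0,0,0,0],"fingers":[1,1,1,1]}'
```

```text
time_s: 15.78
position: [0.4592, -0.2523, 0.0286]
ee_rot: [-0.0, 1.0, 0.006, -0.0]
ft_force: [1.6, 0.2, -2.2]
width: 0.0496
grip_force: 30.0
time_s: 16.12
position: [0.4597, -0.2532, 0.0218]
ee_rot: [0.0, 1.0, 0.005, 0.0]
ft_force: [0.0, -0.3, -3.0]
width: 0.0496
grip_force: 30.0
```

```bash
python3 -m jog '{"delta_pos":[[0,0.13,0.1],[0,0,0.1],[0,0,0.1],[0,0,0]],"spin":[0,0,0,0],"fingers":[1,1,1,1]}' && python3 -m jog '{"delta_pos":[[0,0,0.08],[0,0,0.08],[0,0,0]],"spin":[0,0,0],"fingers":[1,1,1]}'
```

```text
time_s: 16.45
position: [0.4591, -0.2562, 0.0135]
ee_rot: [-0.0, 1.0, 0.005, -0.0]
ft_force: [-0.3, -0.0, -2.7]
width: 0.0498
grip_force: 30.0
time_s: 16.7
position: [0.4598, -0.2559, 0.0109]
ee_rot: [0.0, 1.0, 0.005, -0.0]
ft_force: [-3.3, 2.5, 8.3]
width: 0.0497
grip_force: 30.0
```

```bash
python3 -m jog '{"delta_pos":[[0,0,0],[0,0,0],[0,0,0],[0,0,0],[0,0,0],[0,0,0],[0,0,0]],"spin":[0,0,0,0,0,0,0],"fingers":[0.4,0.3,0.2,0.1,0.1,0.1,0.1]}' && python3 -m jog '{"delta_pos":[[0,0,-0.3],[0,0,-0.6],[0,0,-1],[0,0,-1],[0,0,-1],[0,0,-1],[0,0,-1],[0,0,-1],[0,0,-1],[0,0,-1],[0,0,-1],[0,0,0]],"spin":[0,0,0,0,0,0,0,0,0,0,0,0],"fingers":[0.1,0.1,0.1,0.1,0.1,0.1,1,1,1,1,1,1]}'; python3 - <<'E'
from h import *
st=state();w=snapshot("wrist"); T=tool(st)@w["tool_from_camera"]; np.save("w7T.npy",T); cv2.imwrite("pics/w7.png",w["color"])
print(yaw(),rel([.55,.19,.25]))
E
```

```text
time_s: 17.28
position: [0.4595, -0.2562, 0.0099]
ee_rot: [-0.0, 1.0, 0.005, -0.0]
ft_force: [0.1, -0.9, 0.3]
width: 0.082
grip_force: 0.0
time_s: 18.28
position: [0.4626, -0.2572, 0.2633]
ee_rot: [0.003, 1.0, 0.005, 0.004]
ft_force: [1.0, 0.2, 0.5]
width: 0.0468
grip_force: 0.0
(np.float64(0.6086140512647698), np.float64(-89.39243469708603)) [  3.7302453  -17.83838111   0.38935126]
```

View pics/w7.png

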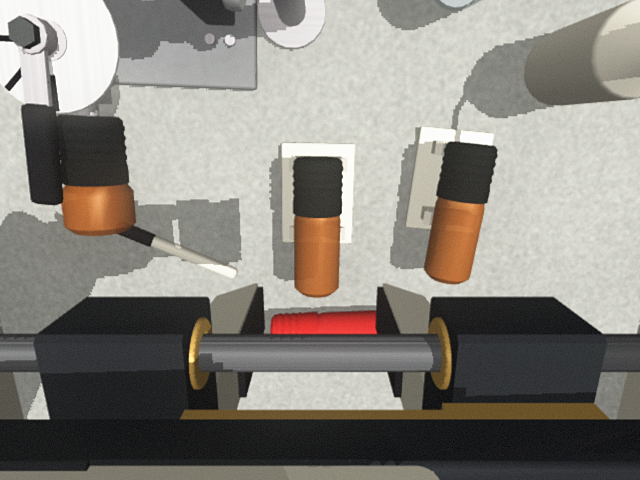

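The long flask is lying in the cradle, with its rubber top at (318,185), in line and released, and nothing else has moved. Next I'll turn the tool so that one face lies flat on the lever at 45°.

```bash
python3 -m jog '{"delta_pos":[[0,0,0],[0,0,0],[0,0,0],[0,0,0],[0,0,0],[0,0,0],[0,0,0],[0,0,0],[0,0,0],[0,0,0],[0,0,0]],"spin":[-0.93,-0.93,-0.93,-0.93,-0.93,-0.93,-0.93,-0.93,-0.93,-0.93,0],"fingers":[1,1,1,1,1,1,1,1,1,1,1]}'; python3 - <<'E'
from h import *
print(yaw(),state()["joints"].round(2),rel([.634,.17,.263]))
p=np.array([.594,.0877]); m=np.radians(-1.8); T=tool(state())[:3,:3]; ax,ay=T[:2,0],T[:2,1]
prev=np.array([.634,.17])
for a in (90,80,70,60,50,45):
    th=np.pi+m-np.radians(a); u=np.array([np.cos(th),np.sin(th)]); n=-np.array([-u[1],u[0]])
    h=.0100*abs(n@ax)+.019*abs(n@ay); f=p+u*.080+n*(.010+h)
    d=np.r_[f-prev,0]; print(a,f.round(4),(T.T@d/.025).round(2)); prev=f
E
```

```text
time_s: 19.25
position: [0.4588, -0.2557, 0.2565]
ee_rot: [-0.001, 0.929, 0.37, -0.001]
ft_force: [-0.1, -1.3, 0.0]
width: 0.0006
grip_force: 0.0
(np.float64(43.39174328085324), np.float64(-46.608291636491316)) [ 1.07  0.25 -0.72  1.77  0.17  1.19 -0.51] [16.79286137 -7.56032957 -0.24943862]
90 [0.627  0.1667] [-0.29 -0.1   0.  ]
80 [0.6114 0.171 ] [-0.33 -0.55  0.  ]
70 [0.5948 0.1722] [-0.45 -0.49  0.  ]
60 [0.5779 0.1698] [-0.55 -0.4   0.  ]
50 [0.5616 0.164 ] [-0.64 -0.28  0.  ]
45 [0.5539 0.1598] [-0.34 -0.09  0.  ]
```

```bash
python3 -m jog '{"delta_pos":[[0.9,-0.4,0],[0.9,-0.4,0],[0.9,-0.4,0],[0.9,-0.4,0],[0.9,-0.4,0],[0.9,-0.4,0],[0.9,-0.4,0],[0.9,-0.4,0],[0.9,-0.4,0],[0.9,-0.4,0],[0.9,-0.4,0],[0.9,-0.4,0]],"spin":[0,0,0,0,0,0,0,0,0,0,0,0],"fingers":[1,1,1,1,1,1,1,1,1,1,1,1]}' && python3 -m jog '{"delta_pos":[[0.9,-0.4,0],[0.9,-0.4,0],[0.9,-0.4,0],[0.9,-0.4,0],[0.9,-0.4,0],[0.9,-0.4,0],[0.7,-0.3,0],[0,0,0],[0,0,0]],"spin":[0,0,0,0,0,0,0,0,0],"fingers":[1,1,1,1,1,1,1,1,1]}'; python3 -c "
from h import *
print(yaw(),rel([.637,.170,.132]))"
```

```text
time_s: 20.25
position: [0.5738, 0.0171, 0.2568]
ee_rot: [-0.0, 0.93, 0.367, -0.001]
ft_force: [0.7, -0.1, 0.5]
width: 0.0001
grip_force: 0.0
time_s: 21.0
position: [0.6381, 0.1712, 0.2565]
ee_rot: [-0.0, 0.929, 0.369, -0.001]
ft_force: [0.3, 0.4, -0.3]
width: 0.0007
grip_force: 0.0
(np.float64(43.2868621211174), np.float64(-46.71323650196004)) [-0.06050128  0.01079108  4.97984174]
```

Descend while watching the force, then push.

```bash
python3 -m jog '{"delta_pos":[[0,0,0.9],[0,0,0.9],[0,0,0.9],[0,0,0.9],[0,0,0.7],[0,0,0.4],[0,0,0.2],[0,0,0]],"spin":[0,0,0,0,0,0,0,0],"fingers":[1,1,1,1,1,1,1,1]}' && python3 -m jog '{"delta_pos":[[-0.2,0,0],[-0.2,-0.1,0],[-0.33,-0.55,0],[-0.45,-0.49,0],[-0.28,-0.2,0],[-0.27,-0.2,0],[0,0,0],[0,0,0]],"spin":[0,0,0,0,0,0,0,0],"fingers":[1,1,1,1,1,1,1,1]}'; python3 -c "
from h import *
print(rel([.5539,.1598,.132]))"
```

```text
time_s: 21.67
position: [0.6384, 0.1684, 0.1341]
ee_rot: [0.0, 0.93, 0.368, -0.001]
ft_force: [0.3, 0.7, -0.3]
width: 0.0005
grip_force: 0.0
time_s: 22.33
position: [0.5824, 0.1678, 0.1367]
ee_rot: [0.001, 0.93, 0.368, 0.002]
ft_force: [2.2, -0.1, 2.7]
width: 0.0004
grip_force: 1.3
[-1.05092328 -0.54768309  0.18479297]
```

```bash
python3 -m jog '{"delta_pos":[[-0.25,-0.2,0.1],[-0.3,-0.14,0],[-0.25,-0.1,0],[-0.2,-0.1,0],[0,0,0],[0,0,0]],"spin":[0,0,0,0,0,0],"fingers":[1,1,1,1,1,1]}'; python3 -c "
from h import *
print(rel([.5539,.1598,.132]))"
```

```text
time_s: 22.83
position: [0.5541, 0.1615, 0.133]
ee_rot: [-0.0, 0.93, 0.368, 0.0]
ft_force: [1.9, 1.1, 1.3]
width: 0.0003
grip_force: 1.1
[-0.0501855   0.04448525  0.04062085]
```

```bash
python3 -m jog '{"delta_pos":[[-0.05,0,0],[0,0,0],[0.5,0,0],[0.6,0,0],[0,0,-0.8],[0,0,-1],[0,0,-1],[0,0,-1],[-0.9,0.7,-1],[-0.9,0.7,0],[-0.9,0.7,0],[0,0,0]],"spin":[0,0,0,0,0,0,0,0,0,0,0,0],"fingers":[1,1,1,1,1,1,1,1,1,1,1,1]}'; python3 -m jog '{"delta_pos":[[-0.9,0.3,0],[-0.9,0.3,0],[-0.6,0,0],[0,0,0]],"spin":[0,0,0,0],"fingers":[1,1,1,1]}'; python3 - <<'E'
from h import *
st=state();w=snapshot("wrist");T=tool(st)@w["tool_from_camera"]
# rectify plane z=.178 to a world-aligned map: 1 mm/px, rows=x down from pivot+.06, cols=y
def proj(p):
    q=np.linalg.inv(T)@np.r_[p,1]; return [w["cx"]+w["fx"]*q[0]/-q[2], w["cy"]-w["fy"]*q[1]/-q[2]]
X=lambda c,r:[.594+.13-r/1000,.0877+.15-c/1000,.1785]
src=np.float32([proj(X(c,r)) for c,r in ((0,0),(300,0),(300,300),(0,300))])
print(src.round(0).tolist())
H=cv2.getPerspectiveTransform(src,np.float32([(0,0),(300,0),(300,300),(0,300)]))
g=cv2.cvtColor(cv2.warpPerspective(w["color"],H,(300,300)),cv2.COLOR_BGR2GRAY)
# centre (col150,row130): darkness profile per angle along r 60..105
for lo,hi in ((60,80),(80,103)):
    out=[]
    for a in range(0,101,5):
        th=np.pi+np.radians(-1.8)-np.radians(a); 
        out.append(int(np.mean([g[int(round(130-r*np.cos(th))),int(round(150-r*np.sin(th)))] for r in range(lo,hi)])))
    print(lo,dict(zip(range(0,101,5),out)))
E
```

```text
time_s: 23.83
position: [0.5583, 0.0867, 0.2514]
ee_rot: [0.002, 0.931, 0.365, -0.003]
ft_force: [0.5, -1.1, -0.5]
width: 0.0007
grip_force: 0.0
time_s: 24.17
position: [0.5229, 0.0391, 0.2511]
ee_rot: [0.0, 0.93, 0.367, -0.003]
ft_force: [-0.1, -0.1, 0.1]
width: 0.0002
grip_force: 0.0
[[305.0, -319.0], [656.0, 117.0], [330.0, 410.0], [-10.0, 142.0]]
60 {0: 173, 5: 136, 10: 194, 15: 191, 20: 193, 25: 132, 30: 123, 35: 122, 40: 52, 45: 60, 50: 69, 55: 123, 60: 122, 65: 128, 70: 132, 75: 132, 80: 127, 85: 134, 90: 140, 95: 134, 100: 99}
80 {0: 192, 5: 192, 10: 191, 15: 193, 20: 194, 25: 185, 30: 188, 35: 126, 40: 55, 45: 58, 50: 66, 55: 121, 60: 124, 65: 185, 70: 190, 75: 192, 80: 191, 85: 100, 90: 30, 95: 0, 100: 0}
```

```bash
python3 - <<'E'
from h import *
st=state();w=snapshot("wrist");T=tool(st)@w["tool_from_camera"]
def proj(p):
    q=np.linalg.inv(T)@np.r_[p,1]; return [w["cx"]+w["fx"]*q[0]/-q[2], w["cy"]-w["fy"]*q[1]/-q[2]]
g=cv2.cvtColor(w["color"],cv2.COLOR_BGR2GRAY)
for lo,hi in ((55,70),(70,85),(85,103)):
    out=[]
    for a in range(30,62):
        th=np.pi+np.radians(-1.8)-np.radians(a)
        v=[]
        for r in range(lo,hi):
            u,q=proj([.594+r/1e3*np.cos(th),.0877+r/1e3*np.sin(th),.1785]); v.append(g[int(round(q)),int(round(u))])
        out.append(int(np.mean(v)))
    print(lo,out)
E
```

```text
55 [126, 127, 123, 125, 121, 111, 77, 42, 42, 45, 45, 49, 51, 52, 55, 57, 59, 61, 63, 64, 64, 66, 67, 65, 89, 112, 122, 123, 123, 125, 124, 125]
70 [143, 150, 150, 121, 120, 118, 131, 131, 59, 51, 55, 55, 57, 57, 57, 59, 60, 65, 65, 67, 67, 65, 96, 137, 144, 144, 122, 121, 120, 120, 122, 122]
85 [188, 189, 161, 139, 123, 121, 120, 119, 118, 72, 58, 56, 57, 57, 56, 56, 57, 61, 62, 64, 63, 98, 136, 137, 138, 129, 120, 124, 122, 124, 124, 127]
```

The sleeve is centred at 45° in all three radius bands, and the robot is clear of everything.

```bash
python3 -c "
from cell import *
print(finish_job())"
```

```text
the job is handed in; nothing more can be done
None
```

The job is handed in, though no verdict came back: the long flask's lever went to vent, the flask is released in the cradle that was empty, and the lever now measures 45°; I saw no change to the short flask or the other objects in view.

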